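# Set and close the quick-release cam on a denture flask clamp

### The arm

A 6-joint arm with a two-finger parallel gripper is mounted at the origin on the work surface. World frame = base frame: x ahead of the robot, y to its left, z up, the work surface at z = 0. Lengths are in m, angles in rad, forces in N, time in s.
With the tool pointing down it reaches from about 0.25 to 0.8 m from the base axis. Payload 8.5 kg.
Tool frame: the origin (TCP) lies on the centre line of the jaws, within the pads' length; the fingertips stand env.tcp_to_tips ahead of it and the grasp point (between the pads) lies 8 mm behind it (env.tcp_to_tips is the distance from the TCP to the fingertips, in m); z points along the fingers, y is the line along which they close (so a half turn about z gives the same grasp; the last joint's range is limited). The gripper opens to 85 mm and grips with 20 to 120 N. Pads are 22 mm wide; open, the fingers measure 114 mm over their backs; the gripper's body (76 mm by 85 mm) begins 54 mm behind the grasp point. The pads swing forward as they close: fully open they stand 13 mm farther back than shut.
Start: joints at [1.276, 0.238, -0.013, 1.319, 0, 1.571], TCP at [0.153, 0.502, 0.242] pointing down, gripper open.
Joint ranges: [-2.66, 2.66], [-1.03, 1.9], [-1.14, 1.46], [-1.82, 2.27], [-1.45, 1.34], [-3.14, 3.14]. Speed limits (rad/s): [2.22, 2.22, 2.79, 3.14, 3.14, 3.14].

### API

Orientations are given as a unit quaternion [w, x, y, z].
In Python, from workcell import env, eyes gives the robot as it stands. The module is installed in compiled form; this text tells all that it offers. Calls block until the motion is done:
- env.move_pose(position, orientation): joint-space move of the TCP to a pose.
- env.move_l(position, orientation=None, rate=0.15): straight line of the TCP; orientation=None keeps the orientation; rate is the mean speed in m/s.
- env.move_j(angles): joint-space move.
- env.let_go() and env.grab(newtons=None): open the fingers fully, or close them until they stop; newtons is the grip in N (None keeps the last).
- env.wait(seconds).
- env.solve_ik(position, orientation): joint angles nearest the present ones, or None.
- env.observe(): the state.
- eyes.grab_frame(name): name is "side" or "top"; returns a dict with "image" (400x640x3 uint8, red, green, blue), "fov_y" (degrees; the focal length in pixels is half the picture's height over the tangent of half this angle, whatever the lens; pixels are square), "cx", "cy" (the principal point, pixels), "extrinsics" (4x4, takes a point from camera to world coordinates). Camera axes: x right, y up, looking along -z (the intrinsics and any distortion apply to the point x, -y, -z); pixel columns grow to the right and rows downward; lengths in m; the calibration is good to about 2 mm. A picture is of the moment at which its call begins. There is no depth.
A pose or a line that the arm cannot do raises env.IKError and nothing moves.
- env.sign_off(): hands the job in; it is judged then, once.
The state is a dict: "time_s": time; "q": joint angles; "joint_vel": joint speeds; "joint_efforts": joint torques, N m; "ee_pos": TCP position; "orientation": TCP orientation; "wrist_force": force on the tool from outside, world axes, zero at the start; "ft_torque": the same for the moment, N m; "opening": finger opening in m; "gripper_force": force on a finger pad.
Only numpy, scipy, OpenCV 4.12 (cv2) and the standard library are available. Lean on these libraries where they do the work, as an engineer would, in place of code of your own. Each camera call takes 0.05 s, during which the arm holds its last target. There are 200 camera calls.

### The job

The packed denture flask stands in its bench clamp with the brass adjuster nut run back. With the red-tipped cam lever standing about upright, screw the nut down (clockwise) just until the press pad bears on the flask and the lever meets firm resistance there; then swing the lever over, right home to its closed stop, so that the flask is firmly clamped but not forced. Leave the other things on the bench where they are.

Things in the scene. Friction and masses are not known exactly. Their poses are not given: they have to be found in the camera images.
- clamp: bench clamp for a denture flask, does not move: grey base plate 110 x 220 x 14 mm, two steel studs at y = -80 mm (nut) and y = +80 mm (cam lever) carry a blue yoke bar 36 x 200 mm, its top 124 mm above the bench as built, sinking by up to 11 mm in use. Origin: centre of the underside of the base; z up, y along the yoke from the nut to the lever
- flask: closed two-part brass denture flask with a white plaster seam, 78 x 96 x 67 mm, standing fixed in the clamp under the press pad; origin: centre of its underside. It closes up to 0.7 mm higher or lower from time to time, too little to see, so the nut must be set by feel
- pad: round steel press pad, 60 mm across, 8 mm thick, under the middle of the yoke on stiff disc springs; origin: centre of its underside. It sinks with the yoke: by 5.4 mm in all as the lever goes from open to closed (half of it by upright), and by 1 mm per radian that the nut is screwed down. Each radian of nut past the first touch adds about 60 N. With the lever upright and the nut as found, 1.5 to 4.5 mm are left to the flask
- nut: brass adjuster nut: knurled head 46 mm across, 24 mm tall, red dot near the rim of its top, on a collar 30 mm across, 15 mm tall, standing on the yoke; a 12 mm thick stud stands up to 13 mm out of its top. Origin: on its vertical axis, at the foot of the collar. Clockwise seen from above screws it down; from its start it takes 1.5 to 4.5 rad until the pad bears with the lever upright
- nut_grip (a point): point on the nut's axis at mid-height of its head, 28 mm above the nut's foot: the height to grip. The nut turns freely (about 0.1 N m) until the pad bears, then stiffens by about 0.35 N m per radian; its thread holds it where it is left. Forced more than about 1.2 rad past the first touch, it starts to push the upright lever back towards open
- lever_hinge (a point): middle of the cam lever's hinge pin, 143 mm above the bench; the pin lies along the clamp's x axis. At lever angle a the middle of the red grip lies 90 mm from here in the clamp's y-z plane, 40 degrees + a up from the clamp's +y direction
- lever_knob (a point): centre of the red barrel grip at the end of the lever, 28 mm across, 30 mm wide, its axis parallel to the hinge pin; the lever bar is 11 mm thick. The lever stays where it is left while unloaded (about 4 N at the grip to move it); once the pad bears hard it springs back unless carried on
- lever (a joint): angle of the cam lever, rad: 0 open (50 degrees from upright, leaning away from the nut), 0.87 upright (midway), 2.36 closed stop (85 degrees from upright, leaning over the yoke towards the nut). With the nut set well, closing takes up to about 8 N at the grip, easing near the end, where the cam goes over centre and stays closed by itself
- cast_orange: bystander: orange stone dental cast, horseshoe of teeth on a base, 64 x 62 x 31 mm; origin: centre of its underside (lying tools: middle of their length)
- cast_cream: bystander: cream stone dental cast, 64 x 62 x 31 mm; origin: centre of its underside (lying tools: middle of their length)
- wax_knife: bystander: wax knife with wooden handle, 170 mm long, lying; origin: centre of its underside (lying tools: middle of their length)
- brush: bystander: brush with blue handle, 160 mm long, lying; origin: centre of its underside (lying tools: middle of their length)
- mixing_bowl: bystander: green plaster mixing bowl, rim 116 mm across, 62 mm high; origin: centre of its underside (lying tools: middle of their length)
- flask_half: bystander: open brass flask half filled with white plaster, 78 x 96 x 34 mm; origin: centre of its underside (lying tools: middle of their length)
- liquid_jar: bystander: amber jar with white cap, 56 mm across, 85 mm high; origin: centre of its underside (lying tools: middle of their length)

How it is judged:
On the way:
1. the nut is set: with the lever within about 25 degrees of upright, the press pad bears on the flask (more than 15 N) (value of joint lever between 0.45 and 1.37 rad and contact force between pad and flask above 15 N), for 0.15 s.
At the end, for the whole second after the job is handed in: the cam lever is at rest at its closed stop (within 0.1 rad, past centre) and the press pad clamps the flask with 145 to 280 N, as results when the resistance began with the lever about upright (nut from about 0.6 rad short of to 1.6 rad beyond where the pad first bears with the lever upright) (value of joint lever above 2.24 rad and contact force between pad and flask between 145 and 280 N and velocity of joint lever between -0.05 and 0.05 rad/s); the robot touches nothing.
It fails at once if a bystander is moved by more than 30 mm (distance of any of cast_orange, cast_cream, wax_knife, brush, mixing_bowl, flask_half, liquid_jar from where it was at the start of the episode above 0.03 m).
It also fails if it takes over 64 s, if anything falls off the work surface, if the arm or the gripper's body presses on something with over 40 N, if the wrist force passes 120 N, or if a joint passes its speed limit or range.

## Working session

There is one attempt and no reset: what is moved stays moved. The work goes in short steps, each a Python script; the robot and the scene stay as the last script left them, time stands still between calls to the robot, and variables do not carry over. Pictures are saved under pics/ and viewed, at most 10 in all, crops included, and the job is handed in when it is done.

```bash
mkdir -p pics
python3 - <<'E'
from workcell import env, eyes
import cv2,numpy as np
for n in ("side","top"):
    f=eyes.grab_frame(n); cv2.imwrite(f"pics/{n}0.png",f["image"][:,:,::-1])
    print(n,[ (k,np.round(v,4).tolist() if k!="image" else 0) for k,v in f.items()])
print(env.tcp_to_tips, env.observe())
E
```

```text
side [('image', 0), ('fov_y', 56.2933), ('cx', 318.606), ('cy', 197.1614), ('extrinsics', [[0.9976, 0.0331, -0.0616, 0.4451], [-0.0693, 0.5821, -0.8101, -1.0308], [0.0091, 0.8124, 0.583, 0.8667], [0.0, 0.0, 0.0, 1.0]])]
top [('image', 0), ('fov_y', 51.9297), ('cx', 313.934), ('cy', 204.6021), ('extrinsics', [[0.0065, 0.9874, -0.1584, 0.318], [-1.0, 0.0058, -0.0049, 0.0037], [-0.0039, 0.1584, 0.9874, 1.4327], [0.0, 0.0, 0.0, 1.0]])]
0.011 {'time_s': 0.1, 'q': array([ 1.27600440e+00,  2.38739780e-01, -1.41489315e-02,  1.31916842e+00,
       -1.15108104e-05,  1.57081102e+00]), 'joint_vel': array([ 0.000526  , -0.00208101,  0.00319885,  0.00225953, -0.00101238,
        0.00125563]), 'joint_efforts': array([-8.99646584e-04, -5.39717960e+01,  3.47000742e+01,  1.34168740e-02,
       -5.63490767e-05,  6.38944343e-06]), 'ee_pos': array([0.15243994, 0.50203171, 0.2417401 ]), 'orientation': array([-8.68846941e-05,  1.46870062e-01,  9.89155593e-01, -6.24410040e-04]), 'wrist_force': array([-0.39312709,  0.06447786, -0.17999278]), 'ft_torque': array([ 0.01555876, -0.0030035 ,  0.01501854]), 'gripper_force': 0.0, 'opening': 0.08497536788724987}
```

View pics/side0.png

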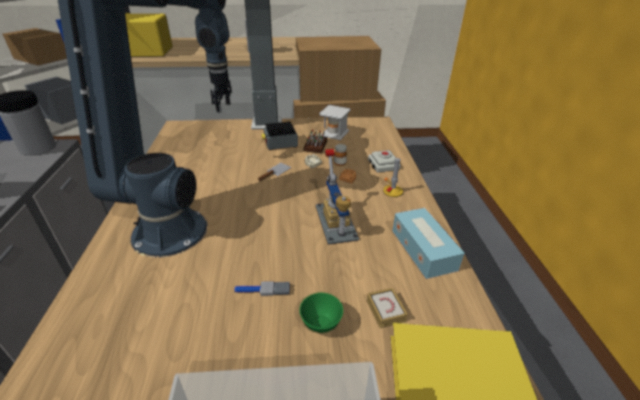

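View pics/top0.png

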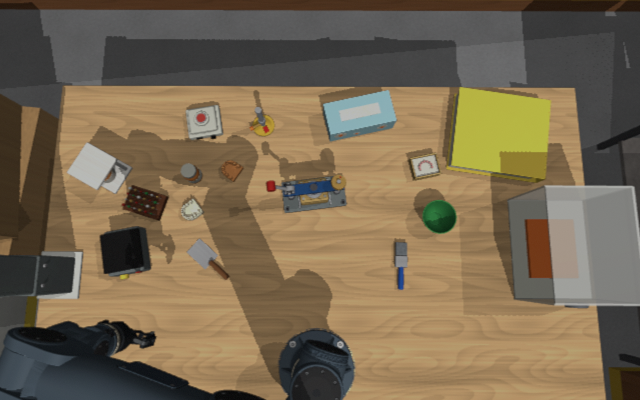

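The top view shows the clamp at about (313,192), with the nut at about (339,182) and the red knob at about (270,186). In the side view the clamp is at about (338,215). I'll zoom in.

Run:
```python
import cv2,numpy as np
a=cv2.imread("pics/top0.png")[155:225,250:360]; b=cv2.imread("pics/side0.png")[140:250,300:370]
a=cv2.resize(a,None,fx=5,fy=5,interpolation=cv2.INTER_CUBIC)
b=cv2.resize(b,None,fx=3.5,fy=3.5,interpolation=cv2.INTER_CUBIC)
o=np.zeros((390,800,3),np.uint8);o[:a.shape[0],:a.shape[1]]=a;o[:b.shape[0],552:552+b.shape[1]]=b[:390]
cv2.imwrite("pics/z.png",o)
```

```text
(no output)
```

View pics/z.png

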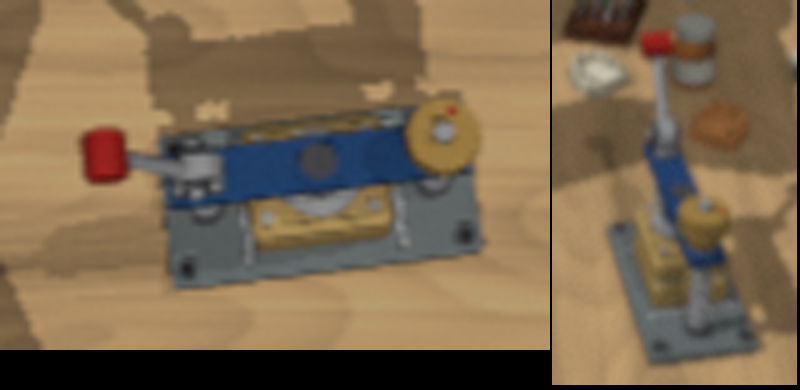

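Zoomed, the top view puts the nut head centre at about (338.4,182), the yoke centre at (313.6,187.2), the knob at (270.8,186), and the base front corners at (285,212.6) and (346.6,205). The side view puts the knob at about (330,152.3) and the nut head at (343.1,202.3).

```bash
cat > h.py <<'E'
from workcell import env, eyes
import numpy as np, cv2
from scipy.spatial.transform import Rotation as R
def ray(f,u,v):
    fl=200/np.tan(np.radians(f["fov_y"])/2); T=f["extrinsics"]
    return T[:3,3], T[:3,:3]@np.array([(u-f["cx"])/fl,-(v-f["cy"])/fl,-1])
def atz(f,u,v,z):
    o,d=ray(f,u,v); return o+d*(z-o[2])/d[2]
def tri(f,p,g,q):
    o,d=ray(f,*p);a,b=ray(g,*q)
    s,t=np.linalg.lstsq(np.c_[d,-b],a-o,rcond=None)[0]
    return (o+s*d+a+t*b)/2, np.linalg.norm(o+s*d-a-t*b)
def quat(r): return np.roll(r.as_quat(),1)
E
python3 - <<'E'
from h import *
t=eyes.grab_frame("top");s=eyes.grab_frame("side")
print(tri(t,(270.8,186),s,(330,152.3)),tri(t,(338.4,182),s,(343.1,202.3)))
n=atz(t,338.4,182,.163);y=atz(t,313.6,187.2,.124);k=atz(t,270.8,186,.143+.09*np.sin(np.radians(40)))
c1=atz(t,285,212.6,.014);c2=atz(t,346.6,205,.014)
print(n,y,k,c1,c2,np.linalg.norm(c1-c2))
for a,b in((n,y),(y,k),(c2,c1),(n,k)): print(np.degrees(np.arctan2(b[1]-a[1],b[0]-a[0])),np.linalg.norm((a-b)[:2]))
E
```

```text
(array([0.57101871, 0.14022673, 0.21891361]), np.float64(0.004338090709220822)) (array([ 0.59763331, -0.06757663,  0.14971955]), np.float64(0.0005411885874281886))
[ 0.59446478 -0.06683664  0.163     ] [0.5852328  0.01161352 0.124     ] [0.57253603 0.14219719 0.20085088] [0.51676435 0.11145362 0.014     ] [ 0.54488261 -0.10354137  0.014     ] 0.2168259247505002
96.71167645604135 0.07899150488215471
95.5534613285784 0.13119947190242856
97.45117514521891 0.2168259247505002
95.98872354214028 0.21018090289398494
```

```bash
cat >> h.py <<'E'
C=np.array([.585,.012]); psi=np.radians(6.7); X=np.array([np.cos(psi),np.sin(psi)]); U=np.array([-X[1],X[0]])
def down(yaw):  # tool down, finger line at yaw from world x
    y=np.array([np.cos(yaw),np.sin(yaw),0]);z=np.array([0,0,-1.]);return quat(R.from_matrix(np.c_[np.cross(y,z),y,z]))
def knob(a,off=-.008):
    t=np.radians(40)+a; return np.r_[C+U*(.08+.09*np.cos(t)), .143+.09*np.sin(t)+off]
def st(m=""):
    o=env.observe(); print(m,"t%.1f"%o["time_s"],"p",np.round(o["ee_pos"],4),"F",np.round(o["wrist_force"],1),"T",np.round(o["ft_torque"],2),"op %.4f gf %.1f q6 %.2f"%(o["opening"],o["gripper_force"],o["q"][5])); return o
E
python3 - <<'E'
from h import *
for y in (psi,psi+np.pi):
    print(env.solve_ik(knob(.28),down(y)))
a0=np.arccos(.05/.09)-np.radians(40); print(a0)
y=min((psi,psi+np.pi),key=lambda y:abs(env.solve_ik(knob(.28),down(y))[5]))
p=knob(a0); env.move_pose(p+[0,0,.08],down(y)); st()
f=eyes.grab_frame("top");cv2.imwrite("pics/a.png",cv2.resize(f["image"][120:240,220:380,::-1],None,fx=4,fy=4))
env.move_l(p); st(); env.grab(20); st("grabbed")
f=eyes.grab_frame("side");cv2.imwrite("pics/b.png",cv2.resize(f["image"][100:250,270:420,::-1],None,fx=4,fy=4))
E
```

```text
[0.2432132  0.35655913 0.07196201 1.2861992  0.         1.69707247]
[ 0.2432132   0.35655913  0.07196201  1.2861992   0.         -1.44452018]
0.28363365578089095
 t2.8 p [0.5697 0.1415 0.2898] F [-0.8 -0.1  0.9] T [ 0.03  0.   -0.02] op 0.0852 gf 0.0 q6 -1.44
 t3.5 p [0.5701 0.1413 0.2106] F [-0.4  0.6 -0.3] T [ 0.07 -0.02  0.01] op 0.0857 gf 0.0 q6 -1.44
grabbed t4.0 p [0.5701 0.1412 0.2103] F [0.2 0.8 3.5] T [ 0.06 -0.07  0.26] op 0.0298 gf 23.2 q6 -1.45
```

View pics/b.png

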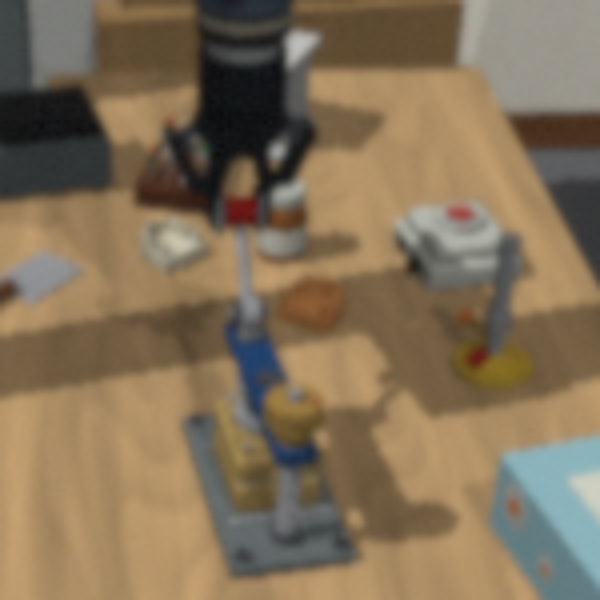

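The red knob is held squarely between the fingers at about (240,210), opening 29.8 mm. Next I move the lever upright, then go to the nut.

Run:
```python
from h import *
for a in np.linspace(.28,.87,5)[1:]:
    env.move_l(knob(a),rate=.06); st("a%.2f"%a)
env.let_go(); env.move_l(knob(.87)+[0,0,.05]); st("free")
n=np.r_[C-U*.08,.149-.008]
for y in psi+np.array([-2,-1.5,-1,-.5,0]):
    q=env.solve_ik(n,down(y)); print(y, None if q is None else np.round(q,2))
f=eyes.grab_frame("top");cv2.imwrite("pics/c.png",cv2.resize(f["image"][120:240,230:380,::-1],None,fx=4,fy=4))
```

```text
a0.43 t4.4 p [0.5715 0.13   0.2164] F [2.  0.9 1.5] T [ 0.39 -0.31  0.43] op 0.0293 gf 23.2 q6 -1.46
a0.57 t4.8 p [0.5731 0.1176 0.2211] F [5.4 0.6 0.7] T [ 0.28 -0.75  0.36] op 0.0296 gf 22.7 q6 -1.48
a0.72 t5.2 p [0.5747 0.1048 0.2241] F [ 5.6 -0.2  0.3] T [ 0.31 -0.97  0.29] op 0.0296 gf 21.8 q6 -1.51
a0.87 t5.6 p [0.5765 0.0918 0.2251] F [ 6.5  1.1 -0.5] T [ 0.36 -1.1   0.27] op 0.0297 gf 21.1 q6 -1.53
free t6.6 p [0.5757 0.0917 0.2746] F [ 0.3  0.4 -1. ] T [-0.01 -0.04  0.01] op 0.0857 gf 0.0 q6 -1.53
-1.8830629401163799 [-0.11  0.41 -0.02  1.14  0.   -2.94]
-1.3830629401163799 [-0.11  0.41 -0.02  1.14  0.    2.84]
-0.8830629401163799 [-0.11  0.41 -0.02  1.14  0.    2.34]
-0.3830629401163799 [-0.11  0.41 -0.02  1.14  0.    1.84]
0.11693705988362008 [-0.11  0.41 -0.02  1.14  0.    1.34]
```

```bash
cat >> h.py <<'E'
N=np.r_[C-U*.08,.141]
def jn(q6,dz=0):
    q=env.solve_ik(N+[0,0,dz],down(psi-.5)); q=np.array(q); q[5]=q6; return q
E
python3 - <<'E'
from h import *
env.move_j(jn(-2.9,.12)); st("hover"); env.move_j(jn(-2.9,0)); st("at"); env.grab(50); env.wait(.1); st("grip")
q6=-2.9
for i in range(8):
    q6+=.2; env.move_j(jn(q6,-.001*(q6+2.9))); o=st("%.2f"%q6)
    if np.abs(o["wrist_force"]).max()>25: break
f=eyes.grab_frame("side");cv2.imwrite("pics/d.png",cv2.resize(f["image"][100:250,270:420,::-1],None,fx=4,fy=4))
E
```

```text
hover t7.9 p [ 0.5941 -0.0672  0.2606] F [-0.1  0.2 -0.8] T [-0.06 -0.03 -0.03] op 0.0855 gf 0.0 q6 -2.90
at t8.5 p [ 0.5947 -0.0671  0.1419] F [-0.3  0.1  0.3] T [-0.01 -0.03 -0.05] op 0.0857 gf 0.0 q6 -2.90
grip t9.0 p [ 0.5958 -0.0665  0.1432] F [0.6 5.7 8.7] T [ 1.01 -0.05 -0.06] op 0.0447 gf 49.9 q6 -2.90
-2.70 t9.3 p [ 0.5959 -0.0663  0.143 ] F [1.5 7.4 8.3] T [ 1.23 -0.06 -0.05] op 0.0444 gf 49.8 q6 -2.70
-2.50 t9.6 p [ 0.5961 -0.066   0.1428] F [1.6 7.8 7. ] T [ 1.46 -0.21 -0.07] op 0.0443 gf 49.8 q6 -2.50
-2.30 t9.9 p [ 0.5964 -0.0658  0.1427] F [3.  9.5 8.2] T [ 1.6  -0.38 -0.05] op 0.0450 gf 49.9 q6 -2.30
-2.10 t10.3 p [ 0.5966 -0.0657  0.1425] F [ 3.1 10.4  6.7] T [ 1.86 -0.57 -0.07] op 0.0448 gf 49.9 q6 -2.10
-1.90 t10.6 p [ 0.5969 -0.0655  0.1423] F [ 5.4 10.8  5.6] T [ 2.04 -0.75 -0.08] op 0.0449 gf 50.0 q6 -1.90
-1.70 t10.9 p [ 0.5973 -0.0655  0.1421] F [ 7.  10.8  5.9] T [ 2.07 -1.04 -0.05] op 0.0444 gf 50.1 q6 -1.70
-1.50 t11.2 p [ 0.5976 -0.0655  0.1419] F [ 8.  10.4  4.3] T [ 2.09 -1.33 -0.09] op 0.0445 gf 50.3 q6 -1.50
-1.30 t11.5 p [ 0.5979 -0.0656  0.1417] F [9.4 9.9 2.6] T [ 1.99 -1.54 -0.06] op 0.0441 gf 50.4 q6 -1.30
```

View pics/d.png

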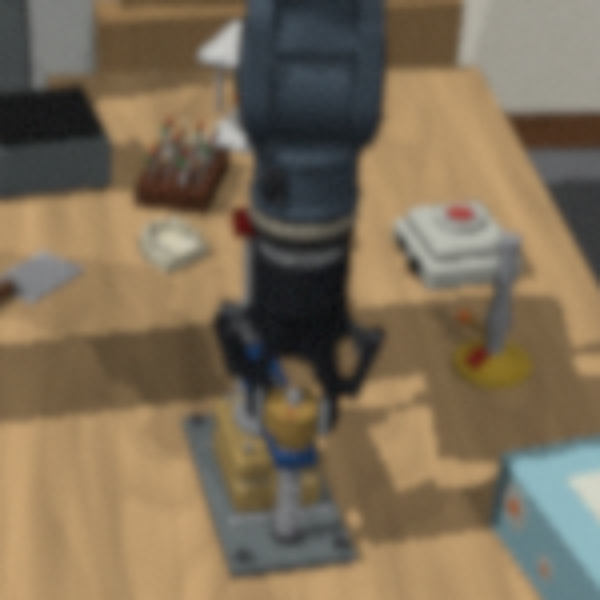

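The hand holds the nut head at about (290,410) and the lever stands behind it, with the red tip at (240,222). Free torque is about 0.07 N m. I'll re-centre and go on, watching the torque.

```bash
echo 'N[:2]=[.599,-.0645]' >> h.py
python3 - <<'E'
from h import *
q6=-1.3
while q6<2.85:
    q6+=.15; env.move_j(jn(q6,-.001*(q6+2.9))); env.wait(.05)
    o=st("%.2f"%q6)
    if np.abs(o["wrist_force"]).max()>30 or o["ft_torque"][2]<-.3: break
E
```

```text
-1.15 t11.9 p [ 0.5985 -0.0654  0.1414] F [-8.5 -3.9 13.4] T [-0.75  1.69 -0.1 ] op 0.0449 gf 51.6 q6 -1.15
-1.00 t12.2 p [ 0.5987 -0.0656  0.1413] F [-7.1 -4.2 13.5] T [-0.85  1.54 -0.1 ] op 0.0445 gf 51.5 q6 -1.00
-0.85 t12.5 p [ 0.5989 -0.0658  0.1411] F [-6.  -5.  12.5] T [-0.96  1.39 -0.15] op 0.0449 gf 51.4 q6 -0.85
-0.70 t12.8 p [ 0.5991 -0.0659  0.141 ] F [-5.3 -5.5 12.8] T [-1.05  1.22 -0.13] op 0.0450 gf 51.4 q6 -0.70
-0.55 t13.1 p [ 0.5992 -0.0662  0.1409] F [-4.3 -7.2 11.4] T [-1.26  1.09 -0.09] op 0.0447 gf 51.3 q6 -0.55
-0.40 t13.4 p [ 0.5993 -0.0664  0.1407] F [-5.  -8.5 11.3] T [-1.53  1.1  -0.06] op 0.0445 gf 51.3 q6 -0.40
-0.25 t13.8 p [ 0.5993 -0.0666  0.1406] F [-4.4 -8.9 10.8] T [-1.72  1.   -0.09] op 0.0443 gf 51.3 q6 -0.25
-0.10 t14.1 p [ 0.5994 -0.0669  0.1404] F [ -4.8 -11.3  11.3] T [-2.01  0.95 -0.04] op 0.0443 gf 51.4 q6 -0.10
0.05 t14.4 p [ 0.5993 -0.0671  0.1403] F [ -4.7 -12.5  10.8] T [-2.22  0.94 -0.08] op 0.0447 gf 51.4 q6 0.05
0.20 t14.7 p [ 0.5993 -0.0674  0.1402] F [ -5.1 -12.5  10.7] T [-2.45  1.03 -0.12] op 0.0446 gf 51.4 q6 0.20
0.35 t15.0 p [ 
[... 265 characters left out ...]
 [-3.02  1.37 -0.09] op 0.0447 gf 51.6 q6 0.65
0.80 t16.0 p [ 0.5987 -0.0682  0.1395] F [ -7.1 -16.5  12. ] T [-3.17  1.53 -0.08] op 0.0448 gf 51.6 q6 0.80
0.95 t16.3 p [ 0.5985 -0.0683  0.1394] F [ -8.3 -16.9  13.5] T [-3.35  1.71 -0.17] op 0.0449 gf 51.7 q6 0.95
1.10 t16.6 p [ 0.5982 -0.0684  0.1394] F [-10.2 -18.6  15. ] T [-3.39  2.04 -0.15] op 0.0447 gf 51.8 q6 1.10
1.25 t16.9 p [ 0.598  -0.0685  0.1393] F [-11.  -17.6  17.3] T [-3.53  2.28 -0.17] op 0.0445 gf 52.0 q6 1.25
1.40 t17.2 p [ 0.5977 -0.0685  0.1393] F [-13.6 -18.3  17.5] T [-3.51  2.56 -0.29] op 0.0444 gf 52.1 q6 1.40
1.55 t17.6 p [ 0.5975 -0.0685  0.1392] F [-13.5 -19.1  18.6] T [-3.45  2.83 -0.32] op 0.0445 gf 52.2 q6 1.55
```

The pad touched at about q6 = 0.9 and the nut now stands about 0.65 rad past that. I'll release it and look at the lever.

```bash
sed -i 's/^C=np.array(\[.585,.012\]); psi=np.radians(6.7)/C=np.array([.5878,.0125]); psi=np.radians(7.0)/' h.py
python3 - <<'E'
from h import *
env.wait(.2); env.let_go(); o=st("open"); env.move_l(o["ee_pos"]+[0,0,.15],rate=.2)
env.move_pose(knob(.87)+[0,0,.08],down(psi)); st("hover")
f=eyes.grab_frame("side");cv2.imwrite("pics/e.png",cv2.resize(f["image"][100:250,270:420,::-1],None,fx=4,fy=4))
E
```

```text
open t18.2 p [ 0.5991 -0.0642  0.1364] F [-0.2 -0.8 -0.4] T [-0.01 -0.03 -0.01] op 0.0857 gf 0.0 q6 1.55
hover t19.8 p [0.5777 0.0925 0.3042] F [ 1.3 -0.5  0.3] T [0.02 0.03 0.08] op 0.0852 gf 0.0 q6 1.61
```

View pics/e.png

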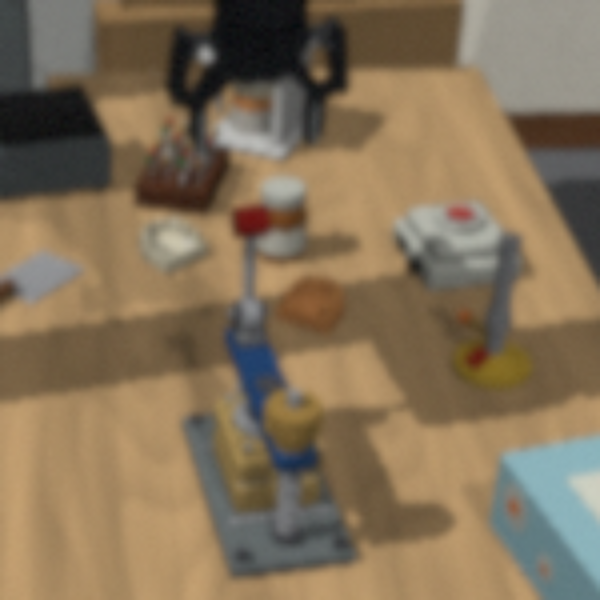

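The lever is still upright, with the red knob at (251,220) in the crop and the fingers hovering above it. Next I grip the knob and swing it over along its arc.

Run:
```python
from h import *
env.move_l(knob(.87)); st("at"); env.grab(30); st("grip")
for a in np.r_[np.linspace(.87,2.36,11)[1:],2.42]:
    env.move_l(knob(a),rate=.06); o=st("a%.2f"%a)
    if np.linalg.norm(o["wrist_force"])>35: break
f=eyes.grab_frame("side");cv2.imwrite("pics/f.png",cv2.resize(f["image"][100:250,270:420,::-1],None,fx=4,fy=4))
```

```text
at t20.6 p [0.5784 0.0916 0.2256] F [ 0.1 -0.4  0.3] T [-0.04  0.04 -0.02] op 0.0852 gf 0.0 q6 1.61
grip t21.1 p [0.5766 0.092  0.2255] F [-7.6 -1.2  6.5] T [-0.26  1.21  0.17] op 0.0295 gf 31.4 q6 1.61
a1.02 t21.5 p [0.5782 0.0793 0.2245] F [-7.2  1.9  5.6] T [0.64 1.35 0.28] op 0.0296 gf 31.4 q6 1.58
a1.17 t21.9 p [0.58   0.0664 0.2216] F [-6.7  1.3  6.9] T [0.57 1.26 0.2 ] op 0.0297 gf 31.8 q6 1.56
a1.32 t22.2 p [0.5816 0.0539 0.2168] F [-7.2  0.4  5.6] T [0.5  1.2  0.18] op 0.0294 gf 32.7 q6 1.54
a1.47 t22.6 p [0.5831 0.0421 0.2102] F [-6.1  0.1  6. ] T [0.3  1.09 0.19] op 0.0299 gf 33.7 q6 1.52
a1.61 t23.0 p [0.5845 0.0314 0.2019] F [-6.3 -1.7  6.7] T [0.14 1.11 0.17] op 0.0298 gf 34.1 q6 1.50
a1.76 t23.4 p [0.5857 0.0221 0.1922] F [-5.5 -2.8  6.6] T [-0.14  1.    0.21] op 0.0298 gf 34.5 q6 1.49
a1.91 t23.7 p [0.5868 0.0143 0.1811] F [-4.7 -2.2  5.5] T [-0.32  0.9   0.13] op 0.0295 gf 34.8 q6 1.47
a2.06 t24.1 p [0.5876 0.0082 0.1689] F [-4.3 -4.9  3.2] T [-0.61  0.65  0.15] op 0.0296 gf 35.2 q6 1.46
a2.21 t24.5 p [0.5881 0.004  0.1559] F [-2.6 -6.4  2. ] T [-0.78  0.56  0.12] op 0.0295 gf 35.9 q6 1.46
a2.36 t24.9 p [0.5884 0.0019 0.1424] F [-2.1 -5.1  0.2] T [-0.86  0.42  0.17] op 0.0300 gf 36.7 q6 1.45
a2.42 t25.1 p [0.5884 0.0016 0.1371] F [-2.2 -7.1  0.5] T [-0.87  0.37  0.17] op 0.0299 gf 37.0 q6 1.45
```

View pics/f.png

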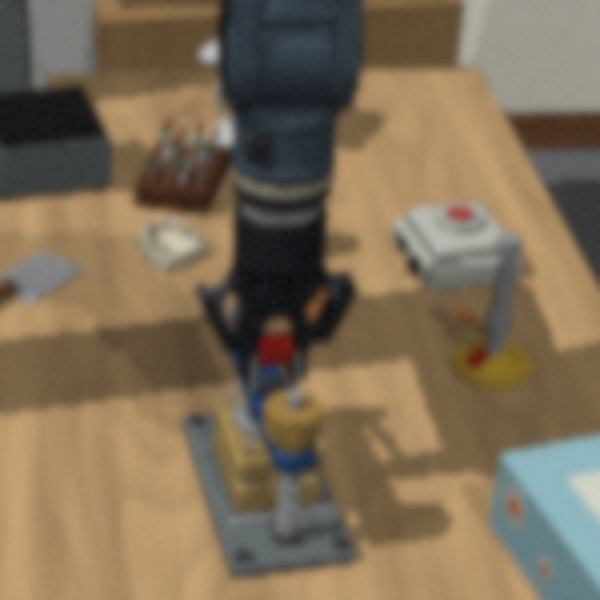

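The lever lies nearly down, with the red knob at (277,348) between the fingers, but I haven't felt a stop yet. I'll press on until it resists.

Run:
```python
from h import *
p=knob(2.42)
for i in range(8):
    p=p-[0,0,.0015]; env.move_l(p,rate=.03); o=st()
    if o["wrist_force"][2]>14: break
```

```text
t25.4 p [0.5885 0.0015 0.1359] F [-4.2 -5.4  2.3] T [-0.88  0.52  0.1 ] op 0.0299 gf 37.3 q6 1.45
 t25.6 p [0.5885 0.0015 0.1345] F [-4.2 -6.   4.5] T [-0.86  0.62  0.18] op 0.0299 gf 37.4 q6 1.45
 t25.9 p [0.5885 0.0016 0.133 ] F [-3.1 -6.1  3.4] T [-0.81  0.66  0.15] op 0.0298 gf 37.5 q6 1.45
 t26.1 p [0.5884 0.0016 0.1315] F [-3.  -5.6  3.2] T [-0.8   0.7   0.24] op 0.0296 gf 37.5 q6 1.45
 t26.4 p [0.5885 0.0016 0.13  ] F [-3.2 -4.3  3.7] T [-0.68  0.62  0.14] op 0.0295 gf 37.5 q6 1.45
 t26.6 p [0.5884 0.0018 0.1284] F [-3.3 -5.5  4.5] T [-0.72  0.6   0.14] op 0.0299 gf 37.4 q6 1.45
 t26.9 p [0.5885 0.0018 0.1272] F [-4.9 -4.8  6.7] T [-0.66  0.77  0.14] op 0.0297 gf 40.5 q6 1.45
 t27.1 p [0.5885 0.0018 0.1271] F [-8.3 -4.6 17.3] T [-0.64  1.75  0.26] op 0.0294 gf 47.2 q6 1.45
```

Run:
```python
from h import *
o=env.observe(); env.move_l(o["ee_pos"]+[0,0,.0015],rate=.03); env.let_go(); st()
o=env.observe(); env.move_l(o["ee_pos"]+[0,0,.12]); env.move_pose(knob(.87)+[0,.18,.1],down(psi)); st()
f=eyes.grab_frame("side");a=f["image"][140:250,300:370,::-1];g=eyes.grab_frame("top");b=g["image"][155:225,250:360,::-1]
cv2.imwrite("pics/g.png",np.hstack([cv2.resize(a,(350,550),interpolation=2),np.vstack([cv2.resize(b,(440,280),interpolation=2),np.zeros((270,440,3),np.uint8)])]))
# projections of expected knob at angles
for a in(2.06,2.21,2.36):
  for h,s in((f,"side"),(g,"top")):
    T=np.linalg.inv(h["extrinsics"]);c=T[:3,:3]@knob(a,0)+T[:3,3];fl=200/np.tan(np.radians(h["fov_y"])/2)
    u=np.array([h["cx"]-fl*c[0]/c[2],h["cy"]+fl*c[1]/c[2]]);print(a,s,u,(u-[300,140])*5 if s=="side" else (u-[250,155])*4+[350,0])
```

```text
t28.0 p [0.5885 0.0018 0.1285] F [0.5 0.  0.8] T [ 0.01 -0.01 -0.  ] op 0.0852 gf 0.0 q6 1.45
 t30.0 p [0.5782 0.2711 0.3244] F [ 0.5 -0.5 -0.9] T [ 0.01  0.   -0.01] op 0.0853 gf 0.0 q6 1.89
2.06 side [337.81443854 182.3863913 ] [189.07219268 211.93195652]
2.06 top [314.34390149 182.88946211] [607.37560594 111.55784844]
2.21 side [337.94684992 186.23743524] [189.73424959 231.18717619]
2.21 top [315.64489675 183.59974302] [612.57958701 114.39897209]
2.36 side [337.93803981 189.85162574] [189.69019906 249.25812869]
2.36 top [316.30726438 184.39682521] [615.22905752 117.58730082]
```

View pics/g.png

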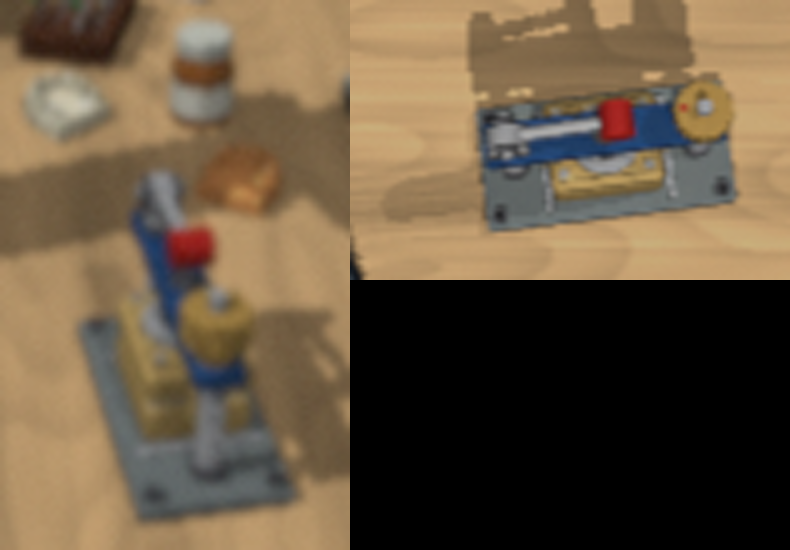

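The knob lies at side-crop (190,246) and top-crop (618,119), which matches the closed angle of about 2.35. I'll press it from above with shut fingers to be sure it's home, using the contact height as a check.

Run:
```python
from h import *
env.grab(20); k=knob(2.36,0); env.move_pose(k+[0,0,.08],down(psi+np.pi/2)); 
env.move_l(k+[0,0,.034]); st()
for z in np.arange(.032,.015,-.002):
    env.move_l(k+[0,0,z],rate=.03); o=st("%.3f"%z)
    if o["wrist_force"][2]>18: break
env.move_l(k+[0,0,.1]); st("clear")
f=eyes.grab_frame("side")["image"][140:250,300:370].astype(int)
v,u=np.nonzero((f[...,0]>130)&(f[...,1]<60)&(f[...,2]<60)); print("red centre",u.mean()*5,v.mean()*5,len(u))
```

```text
t33.1 p [0.589  0.0031 0.1848] F [-0.6  0.   0.1] T [ 0.07 -0.02  0.02] op -0.0000 gf 0.0 q6 -0.12
0.032 t33.4 p [0.5894 0.0029 0.1833] F [-0.   0.3 -0.6] T [-0.01 -0.01 -0.03] op 0.0000 gf 0.0 q6 -0.12
0.030 t33.6 p [0.589  0.0029 0.1806] F [ 0.4 -0.3  0.3] T [ 0.02  0.01 -0.01] op 0.0002 gf 0.0 q6 -0.12
0.028 t33.9 p [0.589  0.0029 0.1784] F [ 0.1 -0.4  0.5] T [ 0.01 -0.03 -0.02] op -0.0002 gf 0.1 q6 -0.12
0.026 t34.1 p [0.5889 0.0029 0.1764] F [-0.3 -0.3  1. ] T [-0.12 -0.09 -0.03] op -0.0002 gf 0.3 q6 -0.12
0.024 t34.4 p [0.589  0.0029 0.1761] F [-4.2 -0.9 15.1] T [-0.16  0.89 -0.05] op 0.0002 gf 7.2 q6 -0.12
0.022 t34.6 p [0.5891 0.0029 0.1759] F [-8.7  0.2 28.1] T [-0.15  1.93 -0.01] op 0.0002 gf 14.2 q6 -0.12
clear t35.3 p [0.5887 0.0029 0.2495] F [-0.  -0.3 -1.4] T [-0.01  0.08 -0.02] op 0.0000 gf 0.0 q6 -0.12
red centre 191.0 242.66666666666666 30
```

The contact came at TCP z = 0.176, exactly the height expected for the closed stop, and it was rigid. I'm handing in.

```bash
python3 -c "
from h import *
env.wait(.3); print(env.sign_off())"
```

```text
the job is handed in; nothing more can be done
None
```

The job is handed in with no verdict returned: the nut is set about 0.65 rad past first touch (judged by torque), the lever is at its closed stop (checked by pressing it), and no bystander was touched.

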